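# Change over the cold-store food boxes

## Robot

A 7-joint arm with a two-finger parallel gripper is mounted at the origin on the work surface. World frame = base frame: x ahead of the robot, y to its left, z up, the work surface at z = 0. Lengths are in m, angles in rad, forces in N, time in s.
With the tool pointing down it reaches from about 0.4 to 0.925 m from the base axis. Payload 4.1 kg.
Tool frame: the origin (TCP) lies midway between the tips of the shut fingers; the grasp point (between the pads) lies 19 mm behind it; z points along the fingers, y is the direction in which the jaws open and shut (so a half turn about z gives the same grasp; the last joint's range is limited). The gripper opens to 85 mm and grips with 20 to 120 N. Pads are 22 mm wide; open, the fingers measure 114 mm over their backs; the gripper's body (76 mm by 85 mm) begins 54 mm behind the grasp point. The pads swing forward as they close: fully open they stand 13 mm farther back than shut.
Start: joints at [1.24, 0.398, 0.045, 1.537, -0.019, 1.207, -0.051], TCP at [0.149, -0.633, 0.231] pointing down, gripper open.
Joint ranges: [-2.82, 2.82], [-0.49, 2.23], [-1.37, 1.46], [0, 2.46], [-1.36, 4.5], [0.23, 2], [-2.94, 2.94]. Speed limits (rad/s): [2.57, 2.57, 3.14, 3.14, 3.14, 3.14, 3.14].

## Interface

Orientations are given as [roll, pitch, yaw] about the fixed x, y, z axes, in that order (R = Rz(yaw) Ry(pitch) Rx(roll)).
In Python, from workcell import arm, fingers, eyes, boxes_of, trace, tip_of gives the robot as it stands. Calls block until the motion is done:
- arm.goto(position, orientation): joint-space move of the TCP to a pose.
- arm.move_l(position, attitude=None, feed=0.15, force_limit=None): straight line of the TCP; attitude=None keeps the orientation; feed is the mean speed in m/s. With force_limit (N) it stops when the force on the tool has changed by that much, and returns True; else False.
- arm.move_joints(angles): joint-space move.
- fingers.move_gripper(opening, strength=None): opening from 0.0 (shut) to 1.0 (fully open); strength is the grip in N (None keeps the last); returns when the fingers have stopped.
- arm.pause(seconds).
- arm.solve_ik(position, orientation): joint angles nearest the present ones, or None.
- arm.state(): the state.
- eyes.camera(name): name is "scene" or "top"; returns a dict with "pixels" (384x512x3 uint8, red, green, blue), "z_map" (384x512 float32, m along the optical axis (not along the pixel's ray), 0 where there is no reading), "vfov" (degrees; the focal length in pixels is half the picture's height over the tangent of half this angle, whatever the lens; pixels are square), "cx", "cy" (the principal point, pixels), "k1" (the pictures are not rectified: a ray, as slopes to the right and down, at radius r is drawn at 1 + k1 r^2 times it, then the intrinsics apply), "origin" and "orientation" of the camera in the world. Camera axes: x right, y down, z forward; pixel columns grow to the right and rows downward; lengths in m; the calibration is good to about 2 mm. A picture is of the moment at which its call begins.
A pose or a line that the arm cannot do raises arm.IKError and nothing moves.
- arm.close_job(): hands the job in, once; it reports no verdict.
Trained networks look in the newest picture that a camera, given by its name, has taken for a name from the list of things; names that differ only in an ending like _2 or _b are one class to them, and where a whole thing is asked for, a point or a joint stands for the part that bears it (a point fixed in the world has none). Each returns a list of dicts, best first, with "conf" (0 to 1); they miss things now and then, are a little off and sometimes report something else, mostly with a low value. They report only what shows in the picture. A call takes as long as a camera call.
- boxes_of(name, camera): "box" ([left, top, width, height] in pixels, round what is visible of it).
- trace(name, camera): "mask" (384x512 bool, what is visible of it) and "box" ([left, top, width, height] in pixels, round what is visible of it).
- tip_of(name, camera): "xy" ([column, row] in pixels: a listed point, or the origin of a listed thing).
The state is a dict: "time": time; "q": joint angles; "qvel": joint speeds; "joint_efforts": joint torques, N m; "ee_pos": TCP position; "ee_rot": TCP orientation; "ft_force": force on the tool from outside, world axes, zero at the start; "torque": the same for the moment, N m; "gripper_width": opening from 0.0 (shut) to 1.0 (fully open).
Only numpy, scipy, OpenCV 4.12 (cv2) and the standard library are available. Lean on these libraries where they do the work, as an engineer would, in place of code of your own. Each camera call takes 0.05 s, during which the arm holds its last target. There are 200 camera calls.

## Task

The narrow egg box is wanted next: tip its hinged lid fully up (the lid rises when the tab on its other end is pressed down), and press the lid of the wide box, which was left standing open, down until it is shut. Leave the narrow lid up and the wide one shut.

Things in the scene. Friction and masses are not known exactly. Their poses are not given: they have to be found in the camera images.
- narrow_bin: Narrow white food box of eggs with a steel rocker lid: 170 long (x), 110 wide (y), 110 mm high, fixed. Origin: centre of its underside, on the table. x points level from the tab side (towards the robot, within 0.35 rad) to the lid's free edge. The lid's pin lies along y at x = -80, z = 120 mm. Room below the tab is free.
- wide_bin: Wide white food box of portion cups with a steel rocker lid: 170 long (x), 200 wide (y), 110 mm high, fixed. Origin: centre of its underside, on the table. Axes as the narrow box's, yaw within 0.35 rad; the lid's pin lies along y at x = -80, z = 120 mm.
- narrow_lid (a joint): Narrow box's lid, rad: 0 shut (level), 0.6 fully up (stop); starts 0 to 0.1. Flat rocker 4 mm thick, pin at mid thickness: a plate 106 wide reaches 168 mm from the pin over the box; a tab 50 wide reaches 74 mm the other way, outside the box. Tab down tips the plate up. Stiff pin: stays where left; takes about 5 N at the tab, 50 mm from the pin.
- wide_lid (a joint): Wide box's lid, rad: 0 shut (level), 0.6 fully up (stop); starts raised, 0.45 to 0.6, its free edge up to 217 mm above the table. Same rocker and tab, but the plate is 196 mm wide. Stiff pin: stays where left; takes about 3 N down on the plate, 110 mm from the pin.

How it is judged:
By the outcome, as a careful person would: the job done as asked, in the order asked, and still so for the second after the job is handed in, with the robot touching nothing.
It also fails if it takes over 42 s, if anything falls off the work surface, if the arm or the gripper's body presses on something with over 40 N, if the wrist force passes 120 N, or if a joint passes its speed limit or range.

## Working session

There is one attempt and no reset: what is moved stays moved. The work goes in short steps, each a Python script; the robot and the scene stay as the last script left them, time stands still between calls to the robot, and variables do not carry over. Pictures are saved under pics/ and viewed, about 8 in all and at most 12, crops included, and the job is handed in when it is done.

```bash
mkdir -p pics
cat > h.py <<'E'
import numpy as np, cv2
from scipy.spatial.transform import Rotation as R
from workcell import arm, fingers, eyes, boxes_of, trace, tip_of
def Rm(o):
    o=np.asarray(o,float)
    return o if o.shape==(3,3) else R.from_euler('xyz',o).as_matrix()
def cloud(c):
    z=c["z_map"]; h,w=z.shape; f=h/2/np.tan(np.radians(c["vfov"])/2)
    K=np.array([[f,0,c["cx"]],[0,f,c["cy"]],[0,0,1]])
    uv=np.stack(np.meshgrid(np.arange(w),np.arange(h)),-1).reshape(-1,1,2).astype(float)
    n=cv2.undistortPoints(uv,K,np.array([c["k1"],0,0,0,0.])).reshape(h,w,2)
    P=np.dstack([n*z[...,None],z])
    P=P@Rm(c["orientation"]).T+np.asarray(c["origin"])
    P[z==0]=np.nan
    return P
def save(c,n): cv2.imwrite(f"pics/{n}.png",c["pixels"][...,::-1])
E
python3 - <<'E'
from h import *
print(arm.state())
for n in("scene","top"):
    c=eyes.camera(n);save(c,n+"0");P=cloud(c);np.save(n+"0.npy",P)
    print(n,c["origin"],c["orientation"],c["vfov"],c["k1"])
    for t in("narrow_lid","wide_lid","narrow_bin","wide_bin"):
        for d in trace(t,n)[:2]:
            m=d["mask"]; Q=P[m];Q=Q[~np.isnan(Q[:,0])]
            print(t,round(d["conf"],2),d["box"],len(Q),np.percentile(Q,[2,50,98],axis=0).round(3).tolist() if len(Q) else 0)
            np.save(f"{n}_{t}.npy",m) if d is trace else None
E
```

```text
{'time': 0.0, 'q': array([ 1.23998922,  0.39918736,  0.0450319 ,  1.53787122, -0.01868169,
        1.20690237, -0.05068478]), 'qvel': array([ 0.00047509, -0.00087554, -0.00122967,  0.00097454,  0.00047509,
       -0.00167534,  0.00016019]), 'joint_efforts': array([-8.22491929e-04, -4.75118387e+01,  1.36432417e+00, -2.54227102e+01,
        1.15875289e-02,  9.48036381e-03, -4.02498429e-06]), 'ee_pos': array([ 0.14920059, -0.63199617,  0.23027034]), 'ee_rot': array([-3.13965125e+00,  1.50797171e-04,  2.31943051e-01]), 'ft_force': array([ 0.42359981, -0.147428  ,  0.26287132]), 'torque': array([-0.00175787,  0.08084947, -0.02795727]), 'gripper_width': 0.9984514723705017}
scene [0.87058235 0.25149247 0.75672293] [-2.58846061  0.01459966  2.30518797] 51.73702680152364 -0.031682157245918156
narrow_lid 0.66 [294.6, 194.5, 99.5, 130.6] 6936 [[0.45, 0.156, 0.116], [0.589, 0.205, 0.128], [0.677, 0.262, 0.135]]
wide_lid 0.63 [110.1, 91.7, 124.0, 65.8] 4857 [[0.454, -0.316, 0.09], [0.588, -0.217, 0.169], [0.656, -0.127, 0.204]]
narrow_bin 0.69 [293.2, 197.9, 111.6, 144.7] 8329 [[0.451, 0.152, 0.019], [0.603, 0.207, 0.126], [0.679, 0.265, 0.135]]
wide_bin 0.66 [106.2, 87.5, 140.4, 127.9] 10626 [[0.478, -0.32, 0.004], [0.608, -0.202, 0.107], [0.672, -0.123, 0.203]]
top [ 0.4851473  -0.01273562  0.81361725] [-3.01041254 -0.02068599 -1.56610571] 52.1415264872039 -0.0961222360713909
narrow_lid 0.95 [84.1, 131.9, 72.5, 138.6] 6941 [[0.442, 0.154, 0.115], [0.569, 0.202, 0.128], [0.669, 0.263, 0.137]]
wide_lid 0.97 [310.0, 134.5, 117.9, 135.5] 11557 [[0.458, -0.315, 0.095], [0.576, -0.22, 0.164], [0.65, -0.129, 0.205]]
narrow_bin 0.91 [86.2, 132.6, 84.4, 138.6] 8089 [[0.445, 0.144, 0.024], [0.571, 0.194, 0.127], [0.669, 0.26, 0.137]]
wide_bin 0.78 [296.9, 135.2, 132.5, 131.5] 13287 [[0.458, -0.318, 0.021], [0.576, -0.212, 0.158], [0.655, -0.123, 0.205]]
```

```bash
cat >> h.py <<'E'
def lidfit(t,cam="top",c=None):
    """plane fit of lid points, angle, axis direction, tab end & centre line"""
    c=c or eyes.camera(cam); P=cloud(c); d=trace(t,cam)
    if not d: return None
    m=cv2.erode(d[0]["mask"].astype(np.uint8),np.ones((3,3)))>0
    Q=P[m];Q=Q[~np.isnan(Q[:,0])];Q=Q[Q[:,2]>0.05]
    for _ in range(6):
        A=np.c_[Q[:,:2],np.ones(len(Q))] if _==0 else A
        k=np.linalg.lstsq(A,Q[:,2],rcond=None)[0]
        r=np.abs(A@k-Q[:,2]); keep=r<max(.004,2*np.median(r)); Q=Q[keep];A=A[keep]
    tilt=np.arctan(np.hypot(*k[:2]))
    rect=cv2.minAreaRect(Q[:,:2].astype(np.float32))
    return Q,k,tilt,rect
E
python3 - <<'E'
from h import *
for cam in("top","scene"):
  for t in("narrow_lid","wide_lid"):
    Q,k,tilt,rect=lidfit(t,cam)
    g=k[:2]/np.hypot(*k[:2])
    print(cam,t,len(Q),k.round(4),"tilt",round(tilt,3),"gradyaw",round(np.arctan2(g[1],g[0]),3),rect,cv2.boxPoints(rect).round(3).tolist())
E
```

```text
top narrow_lid 6495 [0.0813 0.012  0.0795] tilt 0.082 gradyaw 0.146 ((0.5534295439720154, 0.20368315279483795), (0.23838181793689728, 0.10629338026046753), 7.376110553741455) [[0.42800000309944153, 0.2409999966621399], [0.44200000166893005, 0.13600000739097595], [0.6779999732971191, 0.16599999368190765], [0.6650000214576721, 0.2720000147819519]]
top wide_lid 10996 [ 0.5739  0.0025 -0.1656] tilt 0.521 gradyaw 0.004 ((0.547347903251648, -0.22230105102062225), (0.19263829290866852, 0.20843330025672913), 89.91510009765625) [[0.4429999887943268, -0.3179999887943268], [0.6510000228881836, -0.3190000057220459], [0.6520000100135803, -0.12600000202655792], [0.4429999887943268, -0.12600000202655792]]
scene narrow_lid 6298 [0.0812 0.012  0.0776] tilt 0.082 gradyaw 0.146 ((0.5581361651420593, 0.2020142376422882), (0.23800456523895264, 0.10016565769910812), 8.56882381439209) [[0.43299999833106995, 0.23399999737739563], [0.4480000138282776, 0.13500000536441803], [0.6830000281333923, 0.17000000178813934], [0.6679999828338623, 0.26899999380111694]]
scene wide_lid 4253 [ 0.5756 -0.0025 -0.1698] tilt 0.522 gradyaw -0.004 ((0.5483007431030273, -0.22329889237880707), (0.21108880639076233, 0.19630299508571625), 0.026840072125196457) [[0.4429999887943268, -0.125], [0.4429999887943268, -0.32100000977516174], [0.6539999842643738, -0.32100000977516174], [0.6539999842643738, -0.125]]
```

View pics/top0.png

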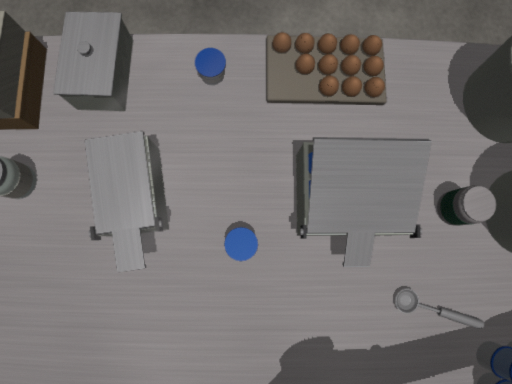

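View pics/scene0.png

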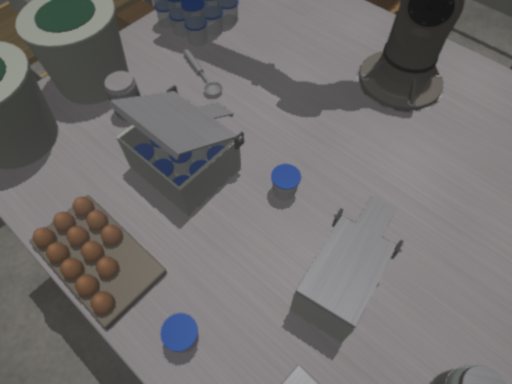

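The top view shows the narrow lid at (122,185) with its tab at (128,250), and the wide lid, raised, at (365,185) with its tab at (358,250). The fits give narrow yaw ≈0.14 with the pin near (0.508, 0.199), and wide yaw ≈0 with the pin near x=0.506, y=-0.222.

Run:
```python
from h import *
yaw=.14; pin=np.array([.508,.199]); u=np.array([np.cos(yaw),np.sin(yaw)])
p=pin-.053*u
fingers.move_gripper(0.0)
s=arm.state()["ee_pos"]
arm.move_l([s[0],s[1],.34],feed=.2)
arm.goto([*p,.30],[np.pi,0,yaw])
print(arm.state()["time"],arm.state()["ee_pos"],arm.state()["ee_rot"])
arm.move_l([*p,.135],feed=.15)
print(arm.move_l([*p,.075],feed=.03,force_limit=25))
s=arm.state();print(s["time"],s["ee_pos"],s["ft_force"])
c=eyes.camera("scene");save(c,"s1");Q,k,t,r=lidfit("narrow_lid","scene",c);print("tilt",t,k)
c=eyes.camera("top");Q,k,t,r=lidfit("narrow_lid","top",c);print("tilt",t,k)
```

```text
5.4417 [0.45601632 0.19082252 0.29991779] [3.14154956e+00 9.27077938e-05 1.38387604e-01]
True
8.0667 [0.45737902 0.19274854 0.09244558] [-2.86683897 -1.89344778  9.53414355]
tilt 0.5977930150542121 [ 0.67396518  0.09694389 -0.24020929]Traceback (most recent call last):
  File "<stdin>", line 13, in <module>
TypeError: cannot unpack non-iterable NoneType object
```

View pics/s1.png

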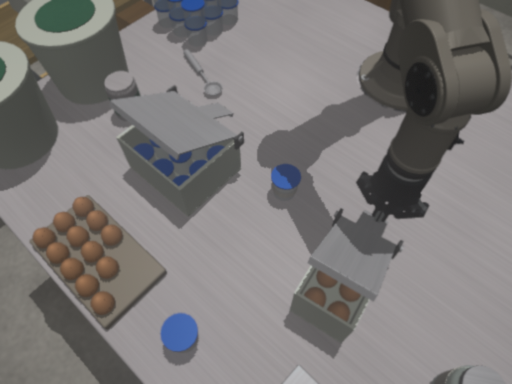

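The narrow lid is fully up (plate at (355,258), eggs visible, tilt 0.598), with the finger still on its tab. Next is the wide lid.

Run:
```python
from h import *
s=arm.state()["ee_pos"]
arm.move_l([s[0],s[1],.33],feed=.2)
arm.goto([.626,-.222,.32],[np.pi,0,0])
arm.move_l([.626,-.222,.21],feed=.15)
print(arm.move_l([.626,-.222,.112],feed=.04,force_limit=25))
s=arm.state();print(s["time"],s["ee_pos"],s["ft_force"])
arm.move_l([.626,-.222,.32],feed=.2)
arm.goto([.5,-.02,.40],[np.pi,0,0])
cs={}
for n in("top","scene"):
  c=eyes.camera(n);save(c,n+"2")
  for t in("narrow_lid","wide_lid"):
    f=lidfit(t,n,c)
    if f: print(n,t,len(f[0]),f[2],f[1])
print(arm.state()["time"],arm.state()["ft_force"])
```

```text
True
14.1417 [ 0.62610825 -0.22195872  0.12213265] [-0.45639901  0.17189021  5.04150689]
scene narrow_lid 3875 0.5978851139597668 [ 0.67407459  0.09712994 -0.24032172]
scene wide_lid 6293 0.0017996676506484043 [ 8.19390962e-05 -1.79780328e-03  1.21219505e-01]
16.5667 [-0.43863181  0.18341446 -0.25777868]
```

View pics/scene2.png

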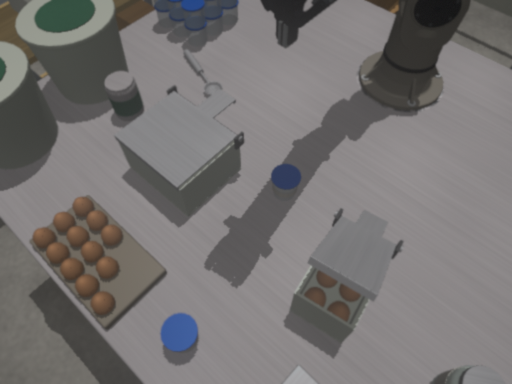

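The scene view shows the wide lid shut at (180,140), tilt 0.002, and the narrow lid fully up at (355,255), tilt 0.598. The arm is clear of both, so I'm handing in.

```bash
python3 -c "
from h import *
arm.close_job()"
```

```text
the job is handed in; nothing more can be done
```

The narrow lid is fully up and the wide lid is shut, done in that order. I pressed the narrow tab down to its stop, then pressed the wide plate down until it was shut. I handed the job in at about 16.6 s on the robot's clock, against the 42 s limit.

- **Last scene-camera check:** with the arm clear of both boxes, the narrow lid measured 0.598 rad (the stop is 0.6) and the wide lid 0.002 rad. The wrist force was back near zero.
- **Failed check:** the top camera gave no lid reading once the arm was in the work area, neither during the narrow press nor at the end. Both final angles therefore come from the scene camera alone, and the picture agrees with them.

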